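# Set and lock a spacing gauge with its knurled wheel

### The arm

A 6-joint arm with a two-finger parallel gripper is mounted at the origin on the work surface. World frame = base frame: x ahead of the robot, y to its left, z up, the work surface at z = 0. Lengths are in mm, angles in rad, forces in N, time in s.
With the tool pointing down it reaches from about 350 to 775 mm from the base axis. Payload 7.3 kg.
Tool frame: the origin (TCP) lies midway between the tips of the shut fingers; the grasp point (between the pads) lies 19 mm behind it (grasp_offset is the z of the grasp point in the tool frame, in mm); z points along the fingers, y is the direction in which the jaws open and shut (so a half turn about z gives the same grasp; the last joint's range is limited). The gripper opens to 92 mm and grips with 3 to 60 N. Pads are 19 mm wide; open, the fingers measure 130 mm over their backs; the gripper's body (75 mm by 190 mm) begins 47 mm behind the grasp point.
Start: joints at [1.09, 0.342, 1.524, -0, 1.275, -0.146], TCP at [172.491, 495.875, 226.741] pointing down, gripper open.
Joint ranges: [-2.53, 2.53], [-0.77, 2.02], [0.04, 2.7], [-1, 4.14], [0.28, 2.66], [-3.11, 3.11]. Speed limits (rad/s): [2.57, 2.57, 3.14, 3.14, 3.14, 3.14].

### API

Orientations are given as [roll, pitch, yaw] about the fixed x, y, z axes, in that order (R = Rz(yaw) Ry(pitch) Rx(roll)).
In Python, from plant import get_obs, capture, camera_model, close_job, boxes_of, regions_of, place_of, grasp_offset gives the robot as it stands. The module is installed in compiled form; this text tells all that it offers.
- The arm moves only by the tool send_rows, never from a script. Its argument "targets" is a list that holds one entry, the list of rows, each a list of 7 numbers: the turn, a rotation vector about the tool's x, y, z in degrees, then the shift along the tool's x, y, z in mm, then the closure, from -1 (fully open) to 1 (shut). A call has 1 to 5 rows; each row is the pose to reach, as a shift and turn from the pose commanded when the call began, along the tool's axes at that moment; what a row does not reach only later rows make up. A row lasts 1/12 s, in which the tool goes at most 41.7 mm and 7.16 degrees, less where a joint would pass 70% of its speed; a pose out of reach is approached as far as the arm can. A call with a gripper value outside its range is refused whole. The fingers move at their own pace and stop on an object; the grip force is fixed at half the most. Time passes only in rows, so rows that repeat a pose let the fingers close. It gives the time, the measured TCP pose, the force and the opening at its end, in the units of the state.
- get_obs(): the state, without advancing time (a new reading comes with each control period).
- capture(name): name is "side" or "top"; returns the picture (384x512x3 uint8, red, green, blue); there is no depth.
- camera_model(name): a dict with "K" (3x3 intrinsics, pixels), "world_to_cam" (4x4, takes a point from world to camera coordinates). Camera axes: x right, y up, looking along -z (the intrinsics and any distortion apply to the point x, -y, -z); pixel columns grow to the right and rows downward; lengths in mm; the calibration is good to about 2 mm. A picture is of the moment at which its call begins. camera_model takes no time and is no camera call.
- close_job(): hands the job in, once; it reports no verdict.
Trained networks look in the newest picture that a camera, given by its name, has taken for a name from the list of things; names that differ only in an ending like _2 or _b are one class to them, and where a whole thing is asked for, a point or a joint stands for the part that bears it (a point fixed in the world has none). Each returns a list of dicts, best first, with "conf" (0 to 1); they miss things now and then, are a little off and sometimes report something else, mostly with a low value. They report only what shows in the picture. A call takes as long as a camera call.
- boxes_of(label, camera): "location" ([row, column] in pixels, amid what is visible of it).
- regions_of(label, camera): "region" (384x512 bool, what is visible of it) and "location" ([row, column] in pixels, amid what is visible of it).
- place_of(label, camera): "location" ([row, column] in pixels: a listed point, or the origin of a listed thing).
The state is a dict: "time": time; "joint_positions": joint angles; "dq": joint speeds; "tau": joint torques, N m; "tool_pos": TCP position; "tcp_rot": TCP orientation; "contact_force": force on the tool from outside, world axes, zero at the start; "moment": the same for the moment, N m; "grip_width": finger opening in mm.
Only numpy, scipy, OpenCV 4.12 (cv2) and the standard library are available. Lean on these libraries where they do the work, as an engineer would, in place of code of your own. Each camera call takes 0.05 s, during which the arm holds its last target.

### The job

On the spacing gauge, gently roll the knurled wheel with a fingertip until the front face of the sliding jaw has closed up level with the two thin gauge-mark posts, without running past them; then press the black lock paddle fully down flat and move clear. Do not touch the jaw or the posts themselves, do not lock before the jaw is set, lift nothing, and leave everything else where it stands.

Things in the scene. Friction and masses are not known exactly. Their poses are not given: they have to be found in the camera images.
- gauge: Spacing gauge, fixed to the table (place and yaw vary). Base 110 (x) by 340 (y) by 12 mm; origin on the table, base spans y -175 to 165 mm. Rail along y, from -y: wheel (y -125, between cheeks at x +-21, 36 long, 62 high), sliding jaw (44 wide, 30 long, top 62 high), mark posts, fixed dark anvil (y 60 to 85, 44 wide, top 62 high), lock block (y 97 to 155, top 42 high) with paddle.
- wheel_hub (a point): Hub of the knurled steel wheel, 54 mm above the table; radius 32 mm, 26 mm wide, axle along gauge x. Wheel, rail and jaw ride together on springs: pressed from above they sink up to 8 mm at 0.7 N/mm. Turned by friction of a fingertip laid on its top and drawn along gauge y (drag under 2 N at the rim); stays where left. One stroke gives about 30 mm; then lift off and go back. Over 20 N is rough.
- wheel (a joint): Turn of the knurled wheel, rad, 0 to 4.58. Grows as the wheel's top is rolled towards gauge +y (towards the anvil); each radian drives the jaw 12 mm towards +y (32 mm of fingertip travel = 1 rad). Rolling back opens the gap.
- jaw (a joint): Travel of the sliding aluminium jaw along the gauge's +y, m, 0 (open) to 0.055; geared to the wheel.
- jaw_face (a point): Point on the jaw's front (+y) face, at the middle of its top edge, 62 mm above the table; axes as the gauge. The face is at y = -15 mm + jaw in the gauge.
- posts (a joint): Where the mark posts have been set along the gauge's +y, m, 0 to 0.018 (varies, stays put in a run).
- mark (a point): Gauge mark: midway between the tops of two upright dark steel posts (10 mm wide, 4 mm thick in y, tops 62 mm high) at x = +-30 mm, either side of the jaw's path; mid-thickness; axes as the gauge. At gauge y = 11 mm + posts. The jaw is set when jaw_face has this same gauge y; at the start the jaw is 15 to 45 mm short of it (towards -y).
- paddle (a joint): Lock paddle angle, rad: 0 = standing up (unlocked), 0.42 = lying flat on its block (locked). Hinged at its inner end (gauge y = 104 mm, 45 mm high), axis along the gauge's x; it needs about 2 N at the free end and stays where it is left.
- paddle_end (a point): Top of the black lock paddle (34 mm wide, 45 mm long, 6 mm thick), 9 mm from its free (+y) end and 36 mm from its hinge. 62 mm above the table when up, 48 mm when pressed flat.
- zoom_eyepiece: Silver zoom eyepiece standing upright, 54 mm diameter, 88 mm high; origin under its centre. Bystander.
- short_eyepiece: Black short eyepiece standing upright, 40 mm diameter, 52 mm high; origin under its centre. Bystander.
- collimation_cap: Orange collimation cap, open side up, 44 mm diameter, 24 mm high; origin under its centre. Bystander.
- t_adapter: Brass T-adapter ring, 48 mm outside, 36 mm inside, 26 mm high; origin under its centre. Bystander.
- spacer_ring: Aluminium spacer ring, 52 mm outside, 42 mm inside, 12 mm high; origin under its centre. Bystander.
- screwdriver: Screwdriver lying on the table, 150 mm long along its x axis. Bystander.

How it is judged (in metres and radians):
On the way, in this order (a step that is already met when the one before it is completed fails the run):
1. a fingertip rests on the knurled wheel while the jaw is still short of the mark (contact force between the fingers and wheel above 0.3 N and y of jaw_face in the frame of mark below -0.003 m), for 0.1 s.
2. the jaw face is level with the mark posts, paddle still up (y of jaw_face in the frame of mark between -0.003 and 0.003 m and value of joint paddle below 0.15 rad), for 0.2 s.
3. the lock paddle is pressed flat (y of jaw_face in the frame of mark between -0.003 and 0.003 m and value of joint paddle above 0.34 rad), for 0.2 s.
At the end, for the whole second after the job is handed in: The jaw face is within 3 mm of the middle of the mark posts along the rail and at rest, the lock paddle is down (0.34 rad or more of 0.42), and every bystander is within 20 mm of where it stood (all of step 3 and velocity of joint wheel between -0.1 and 0.1 rad/s and distance of each of zoom_eyepiece, short_eyepiece, collimation_cap, t_adapter, spacer_ring, screwdriver from where it was at the start of the episode below 0.02 m); the robot touches nothing.
It fails at once if the jaw runs more than 4 mm past the mark (y of jaw_face in the frame of mark above 0.004 m).
It fails at once if the jaw or the mark posts are touched by the robot (contact force between any of the arm, the fingers and jaw above 1 N or contact force between any of the arm, the fingers and posts above 1 N).
It fails at once if the wheel is pressed with more than 20 N, or its hub lifted more than 2.5 mm (contact force between any of the arm, the fingers and wheel above 20 N or height (world z) of wheel_hub above 0.0565 m).
It fails at once if the paddle is pressed before the jaw is set (value of joint paddle above 0.15 rad and y of jaw_face in the frame of mark below -0.003 m).
It fails at once if a bystander is lifted or moved more than 20 mm (distance of any of zoom_eyepiece, short_eyepiece, collimation_cap, t_adapter, spacer_ring, screwdriver from where it was at the start of the episode above 0.02 m).
It also fails if it takes over 48 s, if anything falls off the work surface, if the arm or the gripper's body presses on something with over 40 N, if the wrist force passes 120 N, or if a joint passes its speed limit or range.

## Working session

There is one attempt and no reset: what is moved stays moved. The work goes in short steps, Python scripts to look and compute and a tool call to move; the robot and the scene stay as the last step left them, time stands still between calls to the robot, and variables do not carry over. Pictures are saved under pics/ and viewed, and the job is handed in when it is done.

Besides the shell and the picture viewer there is one more tool, called after "Request:" as name(argument=value, ...) on one line, values as JSON. send_rows: Moves the arm, as the interface text tells. Its arguments: {"type":"object","properties":{"targets":{"type":"array","items":{"type":"array","items":{"type":"array","items":{"type":"number"}}}}},"required":["targets"]}

```bash
mkdir -p pics; python3 - <<'E'
from plant import *
import cv2,numpy as np
print(get_obs()); print(grasp_offset)
for c in("side","top"):
    im=capture(c); cv2.imwrite(f"pics/{c}0.png",cv2.cvtColor(im,cv2.COLOR_RGB2BGR))
    m=camera_model(c); print(c,{k:np.round(v,3).tolist() if not isinstance(v,str) else v for k,v in m.items()})
    for l in("wheel_hub","jaw_face","mark","paddle_end","gauge"):
        print(l,[(np.round(d["location"],1).tolist(),round(d["conf"],2)) for d in place_of(l,c)[:2]])
E
```

```text
{'time': 0.0, 'joint_positions': array([ 1.08999527e+00,  3.42707924e-01,  1.52499070e+00,  1.22420283e-05,
        1.27540091e+00, -1.46028568e-01]), 'dq': array([-0.00095651, -0.00201993,  0.00260068,  0.00121101, -0.00097694,
        0.00012735]), 'tau': array([ 2.16288463e-04, -4.31235695e+01, -2.44220817e+01,  7.18708173e-02,
        5.56337577e-02, -1.20678492e-04]), 'tool_pos': array([172.29573481, 495.50390516, 226.06183073]), 'tcp_rot': array([-3.14010351e+00, -2.30848203e-04,  2.80681642e+00]), 'contact_force': array([0.0486945 , 0.21901227, 0.21795139]), 'moment': array([ 0.04754076, -0.00489243,  0.02409574]), 'grip_width': 91.79440960272213}
-18.8
side {'K': [[353.357, 0.0, 258.195], [0.0, 353.357, 188.689], [0.0, 0.0, 1.0]], 'world_to_cam': [[-0.853, -0.522, -0.006, 515.929], [0.366, -0.606, 0.707, -256.948], [-0.373, 0.6, 0.708, -475.952], [0.0, 0.0, 0.0, 1.0]]}
wheel_hub [([148.6, 322.4], 0.62)]
jaw_face [([178.5, 297.8], 0.9), ([207.1, 209.8], 0.19)]
mark [([188.9, 281.5], 0.66)]
paddle_end [([226.8, 247.0], 0.54)]
gauge [([204.7, 290.5], 0.96)]
top {'K': [[421.825, 0.0, 258.415], [0.0, 421.825, 192.07], [0.0, 0.0, 1.0]], 'world_to_cam': [[-0.028, -1.0, -0.005, 60.862], [0.995, -0.028, 0.093, -592.104], [-0.094, -0.002, 0.996, -854.512], [0.0, 0.0, 0.0, 1.0]]}
wheel_hub [([213.3, 364.3], 0.56)]
jaw_face [([211.3, 304.5], 0.55)]
mark [([210.3, 289.2], 0.59)]
paddle_end [([203.2, 235.3], 0.6)]
gauge [([209.4, 296.5], 0.7)]
```

View pics/side0.png

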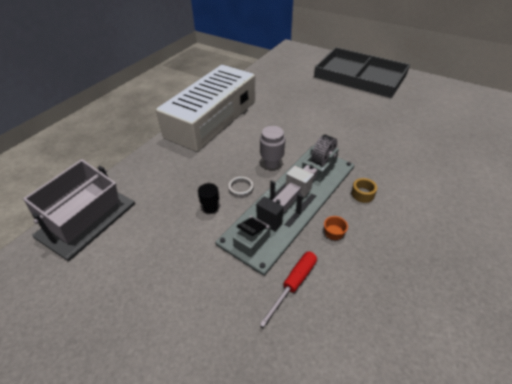

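View pics/top0.png

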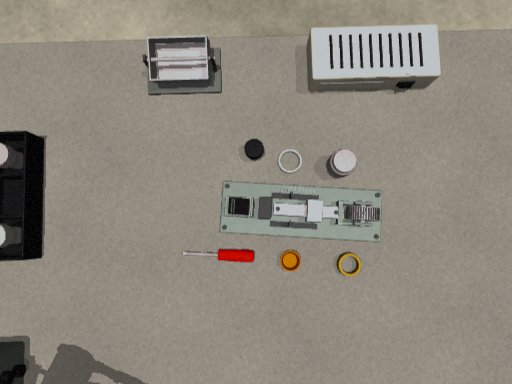

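```bash
cat > h.py <<'E'
from plant import *
import numpy as np, cv2
def proj(c,P):
    m=camera_model(c);P=np.atleast_2d(P);q=(m["world_to_cam"]@np.c_[P,np.ones(len(P))].T)[:3]
    p=m["K"]@(q*np.array([[1],[-1],[-1]]));return (p[:2]/p[2]).T
def back(c,rc,z):
    m=camera_model(c);W=m["world_to_cam"];R=W[:3,:3];t=W[:3,3]
    d=np.linalg.inv(m["K"])@[rc[1],rc[0],1];d=R.T@(d*[1,-1,-1]);o=-R.T@t
    return o+d*(z-o[2])/d[2]
def tri(rs,rt):
    from scipy.optimize import least_squares
    f=lambda P:np.r_[proj("side",P)[0]-np.array(rs)[::-1],proj("top",P)[0]-np.array(rt)[::-1]]
    return least_squares(f,[500,0,50]).x
def show(c,name,crop=None,s=1,pts=()):
    im=cv2.cvtColor(capture(c),cv2.COLOR_RGB2BGR)
    if crop: r0,r1,c0,c1=crop; im=im[r0:r1,c0:c1]
    else:r0=c0=0
    im=cv2.resize(im,None,fx=s,fy=s,interpolation=cv2.INTER_CUBIC)
    for p in pts: cv2.drawMarker(im,(int((p[0]-c0+.5)*s),int((p[1]-r0+.5)*s)),(0,0,255),cv2.MARKER_CROSS,8,1)
    cv2.imwrite("pics/"+name+".png",im)
E
python3 - <<'E'
from h import *
S=dict(hub=([148.6,322.4],[213.3,364.3],54),face=([178.5,297.8],[211.3,304.5],62),mark=([188.9,281.5],[210.3,289.2],62),pad=([226.8,247],[203.2,235.3],62),g=([204.7,290.5],[209.4,296.5],0))
for k,(s,t,z) in S.items(): print(k,back("side",s,z).round(1),back("top",t,z).round(1),tri(s,t).round(1))
E
```

```text
hub [ 549.4 -168.9   54. ] [ 542.1 -168.    54. ] [ 545.  -166.1   57.3]
face [548.8 -52.5  62. ] [549.1 -46.8  62. ] [547.7 -46.8  67.3]
mark [561.8 -12.2  62. ] [552.  -16.3  62. ] [557.2 -13.9  62.3]
pad [567.9  95.3  62. ] [569.2  91.3  62. ] [570.   91.8  56.9]
g [552.6 -37.9   0. ] [556.5 -36.3   0. ] [ 5.544e+02 -3.720e+01 -1.000e-01]
```

```bash
python3 - <<'E'
from h import *
show("top","t1",(170,255,210,395),4.2)
show("side","s1",(125,275,210,365),4)
E
```

```text
(no output)
```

View pics/t1.png

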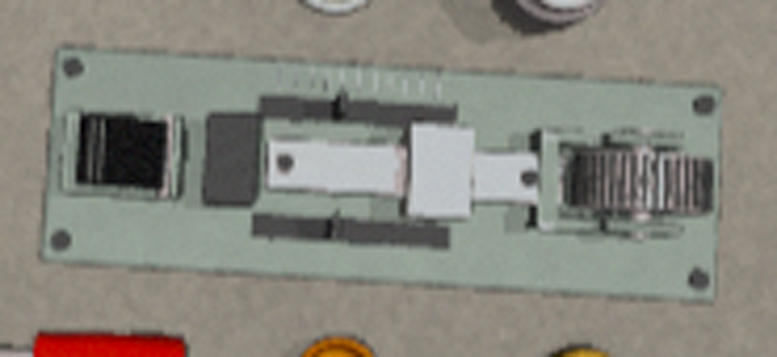

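View pics/s1.png

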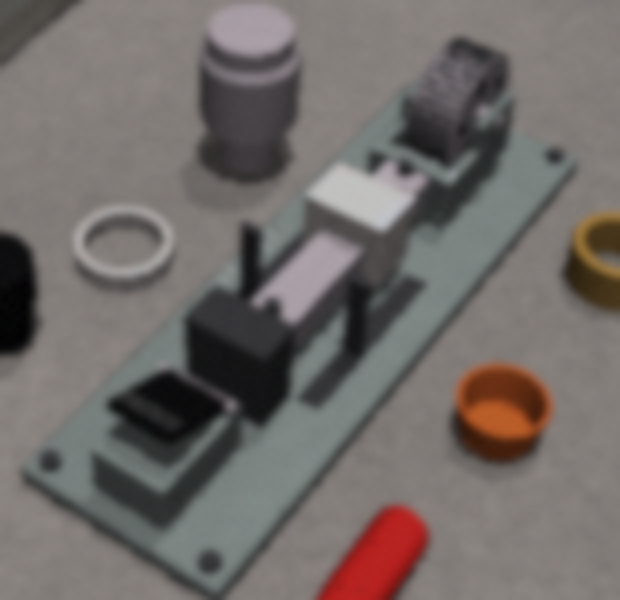

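```bash
python3 - <<'E'
from h import *
from scipy.optimize import least_squares
def tp(p): return np.array(p)/4.2+[210,170]-.5+.0
def sp(p): return np.array(p)/4+[210,125]-.5
# corners gauge: x dir => with yaw~0: gauge x=world x (up in top image)
G={'a':(55,165,12),'b':(55,-175,12),'c':(-55,-175,12),'d':(-55,165,12)}
T={'a':(58,47),'b':(721,87),'c':(714,298),'d':(42,261)}
S={'b':None,'c':(577,160),'a':None,'d':(218,590)}
S={'c':(577,160),'d':(218,592),'a':(25,468)}
def w(q,g):
    x,y,a=q;g=np.array(g,float);c,s=np.cos(a),np.sin(a)
    return np.array([x+c*g[0]-s*g[1],y+s*g[0]+c*g[1],g[2]])
for use in("t","s","ts"):
    def f(q):
        r=[]
        if "t" in use: r+=[proj("top",w(q,G[k]))[0]-tp(T[k]) for k in T]
        if "s" in use: r+=[proj("side",w(q,G[k]))[0]-sp(S[k]) for k in S]
        return np.concatenate(r)
    o=least_squares(f,[554,-37,-.05]);print(use,o.x.round(3),o.fun.round(1))
    q=o.x
    for n,g in(("hub",(0,-125,54)),("mark",(0,11,62)),("paddle",(0,137,62))):print(n,w(q,g).round(1),end=" ")
    print()
    inv=lambda P:np.array([[np.cos(q[2]),np.sin(q[2])],[-np.sin(q[2]),np.cos(q[2])]])@(P[:2]-q[:2])
    for n,p in(("jawface",(412,124)),("jawface",(407,215)),("jawback",(474,127)),("jawback",(470,217)),("post",(340,97)),("post",(333,222)),("anvil",(262,115)),("anvil",(205,115))):
        P=back("top",tp(p)[::-1],62);print(n,inv(P).round(1))
    for n,p in(("postL",(250,227)),("postR",(357,283)),("jawfront",(308,198)),("jawfront",(380,230))):
        P=back("side",sp(p)[::-1],62);print("side",n,inv(P).round(1))
E
```

```text
t [ 5.53595e+02 -3.91180e+01 -8.60000e-02] [-0.9 -0.4  0.7 -0.8  0.7  0.9 -0.5  0.2]
hub [ 542.9 -163.7   54. ] mark [554.5 -28.2  62. ] paddle [565.3  97.4  62. ] 
jawface [ 21.2 -13. ]
jawface [-22.3 -12.7]
jawback [ 21.5 -42.6]
jawback [-21.5 -42.6]
post [32.1 22. ]
post [-27.6  22.2]
anvil [21.4 58.7]
anvil [19.8 85.9]
side postL [31.5 21.1]
side postR [-28.3  22.7]
side jawfront [ 20.5 -11.7]
side jawfront [-18.8 -13. ]
s [ 5.54557e+02 -3.99250e+01 -8.20000e-02] [ 0.9 -1.4  0.7  0.7 -1.5 -0.2]
hub [ 544.3 -164.5   54. ] mark [555.5 -29.   62. ] paddle [565.8  96.6  62. ] 
jawface [ 20.1 -12.4]
jawface [-23.4 -11.9]
jawback [ 20.3 -42. ]
jawback [-22.7 -41.8]
post [31.2 22.6]
post [-28.6  23. ]
anvil [20.5 59.4]
anvil [19.  86.6]
side postL [30.6 21.7]
side postR [-29.2  23.5]
side jawfront [ 19.4 -11. ]
side jawfront [-19.9 -12.2]
ts [ 5.53924e+02 -3.94310e+01 -8.50000e-02] [-0.7 -0.5  0.8 -1.   0.9  0.7 -0.3  0.2  1.3 -1.1  0.6  1.  -1.5 -0. ]
hub [ 543.3 -164.    54. ] mark [554.9 -28.5  62. ] paddle [565.6  97.1  62. ] 
jawface [ 20.8 -12.8]
jawface [-22.6 -12.4]
jawback [ 21.1 -42.4]
jawback [-21.9 -42.3]
post [31.8 22.2]
post [-28.   22.5]
anvil [21. 59.]
anvil [19.5 86.2]
side postL [31.2 21.4]
side postR [-28.6  23. ]
side jawfront [ 20.1 -11.4]
side jawfront [-19.2 -12.7]
```

Request:
send_rows(targets=[[[0, 0, -3, -30, -26.5, 0, 1], [0, 0, -6, -60, -53, 0, 1], [0, 0, -9, -90, -79.5, 0, 1], [0, 0, -12, -120, -106, 0, 1], [0, 0, -14.3, -150, -132.5, 0, 1]]])

```text
time: 1.12
tool_pos: [271.0, 319.9, 226.8]
tcp_rot: [3.141, 0.0, 3.06]
contact_force: [1.2, 0.6, 0.8]
grip_width: 62.7
```

Request:
send_rows(targets=[[[0, 0, 0, -21, -31, 0, 1], [0, 0, 0, -42, -62, 0, 1], [0, 0, 0, -63, -93, 0, 1], [0, 0, 0, -84, -124, 0, 1], [0, 0, 0, -105, -155, 0, 1]]])

```text
time: 1.53
tool_pos: [362.6, 156.4, 227.0]
tcp_rot: [3.141, 0.001, 3.056]
contact_force: [0.1, 0.8, 0.8]
grip_width: 29.9
```

Request:
send_rows(targets=[[[0, 0, 0, -21, -31, 0, 1], [0, 0, 0, -42, -62, 0, 1], [0, 0, 0, -63, -93, 0, 1], [0, 0, 0, -84, -124, 0, 1], [0, 0, 0, -105, -155, 0, 1]]])

```text
time: 1.95
tool_pos: [454.1, -7.2, 226.9]
tcp_rot: [3.141, 0.001, 3.056]
contact_force: [0.9, 0.4, -0.6]
grip_width: 0.7
```

Request:
send_rows(targets=[[[0, 0, 0, -21, -31, 0, 1], [0, 0, 0, -42, -62, 10, 1], [0, 0, 0, -63, -93, 30, 1], [0, 0, 0, -84, -124, 55, 1], [0, 0, 0, -84, -124, 80, 1]]])

```text
time: 2.37
tool_pos: [529.8, -141.5, 146.5]
tcp_rot: [-3.139, 0.005, 3.053]
contact_force: [-0.8, -0.1, -0.6]
grip_width: 0.8
```

```bash
python3 - <<'E'
from h import *
o=get_obs();print(o['time'],o['tool_pos'],o['tcp_rot'],o['contact_force'],o['grip_width'])
p,a=o['tool_pos'],-.085
d=p[:2]-[553.8,-39.2];print("gauge",np.cos(a)*d[0]+np.sin(a)*d[1],-np.sin(a)*d[0]+np.cos(a)*d[1])
show("top","t2",(170,255,210,395),4.2)
show("side","s2",(60,260,210,410),3)
E
```

```text
2.3667 [ 529.77575477 -141.48186573  146.5430854 ] [-3.13866835  0.00543161  3.05290805] [-0.82917841 -0.09419544 -0.6481781 ] 0.82374606975832
gauge -15.254016492260877 -103.95219765806945
```

View pics/s2.png

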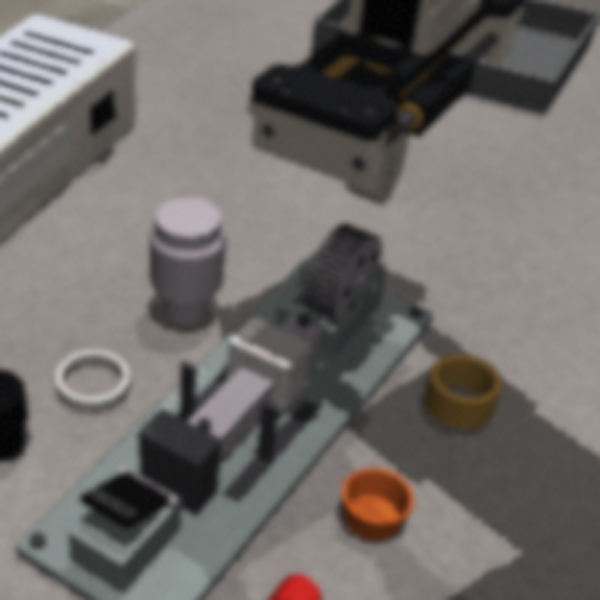

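View pics/t2.png

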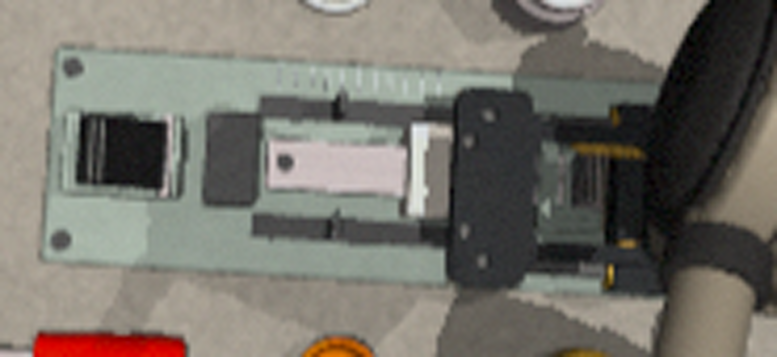

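```bash
python3 - <<'E'
from h import *
o=get_obs();p=o['tool_pos']
from scipy.spatial.transform import Rotation as R
M=R.from_euler('xyz',o['tcp_rot']).as_matrix()
pts=[p+M@np.array(v) for v in((0,0,0),(0,0,-19),(0,0,-66),(0,20,0),(9.5,0,0),(0,40,0))]
show("side","s3",(40,240,210,410),3,proj("side",np.array(pts)))
print(M.round(3))
E
```

```text
[[-0.996  0.088 -0.008]
 [ 0.088  0.996  0.004]
 [ 0.008  0.003 -1.   ]]
```

View pics/s3.png

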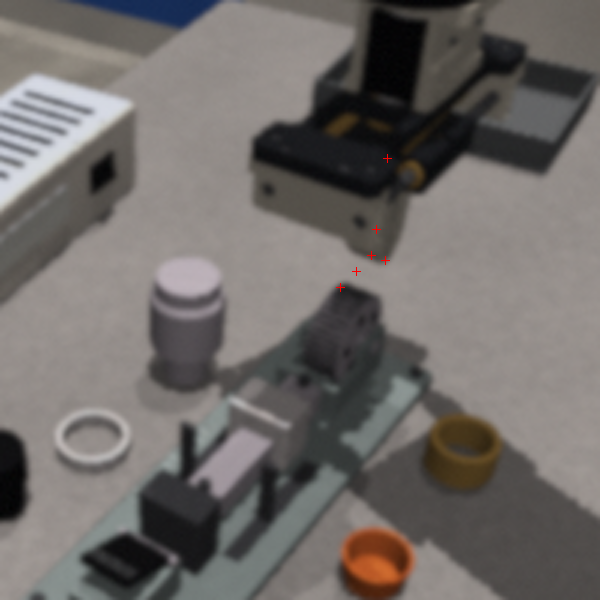

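```bash
python3 - <<'E'
from h import *
s=lambda p:(np.array(p)/3+[210,60])[::-1]
t=lambda p:(np.array(p)/4.2+[210,170])[::-1]
p=get_obs()['tool_pos'];a=-.085
for n,u,v in(("farleft top",(256,88),(458,92)),("nearleft",(383,128),(450,285))):
    P=tri(s(u),t(v));d=P-p
    print(n,P.round(),"rel tool: gx",(np.cos(a)*d[0]+np.sin(a)*d[1]).round(),"gy",(-np.sin(a)*d[0]+np.cos(a)*d[1]).round(),"dz",d[2].round())
# gray bottom: same gx,gy guess, find dz
for u in((253,150),(350,190)):
  for z in(160,170,180,190,200):
    P=back("side",s(u),z);d=P-p
    print(u,z,(np.cos(a)*d[0]+np.sin(a)*d[1]).round(),(-np.sin(a)*d[0]+np.cos(a)*d[1]).round())
E
```

```text
farleft top [570. -53. 242.] rel tool: gx 37.0 gy 87.0 dz 97.0
nearleft [497. -46. 245.] rel tool: gx -35.0 gy 87.0 dz 100.0
(253, 150) 160 71.0 24.0
(253, 150) 170 63.0 37.0
(253, 150) 180 55.0 51.0
(253, 150) 190 47.0 65.0
(253, 150) 200 39.0 78.0
(350, 190) 160 1.0 26.0
(350, 190) 170 -5.0 40.0
(350, 190) 180 -11.0 54.0
(350, 190) 190 -17.0 67.0
(350, 190) 200 -23.0 81.0
```

Request:
send_rows(targets=[[[0, 0, 0, -8, -17, 0, 1], [0, 0, 0, -15, -34, 15, 1], [0, 0, 0, -15, -34, 35, 1], [0, 0, 0, -15, -34, 50, 1], [0, 0, 0, -15, -34, 50, 1]]])

```text
time: 2.93
tool_pos: [537.6, -169.7, 96.1]
tcp_rot: [3.14, -0.003, 3.057]
contact_force: [-0.9, 1.2, 0.1]
grip_width: 0.5
```

```bash
cat >>h.py <<'E'
def st():
    o=get_obs();p,a=o['tool_pos'],-.085
    d=p[:2]-[553.8,-39.2];print("t",round(o['time'],2),"gauge",(np.cos(a)*d[0]+np.sin(a)*d[1]).round(2),(-np.sin(a)*d[0]+np.cos(a)*d[1]).round(2),"z",p[2].round(2),"rot",o['tcp_rot'].round(4),"F",o['contact_force'].round(2))
E
python3 - <<'E'
from h import *
st()
show("side","s4",(100,220,250,400),4)
E
```

```text
t 2.93 gauge -5.04 -131.39 z 96.11 rot [ 3.1403e+00 -2.7000e-03  3.0574e+00] F [-0.94  1.23  0.13]
```

View pics/s4.png

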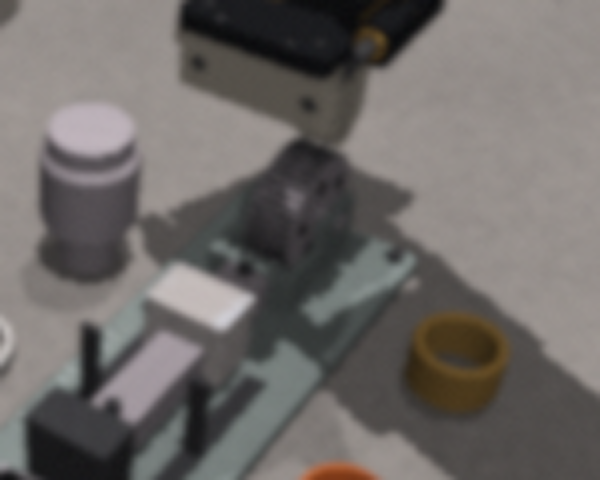

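Request:
send_rows(targets=[[[0, 0, 0, -5, -7, 0, 1], [0, 0, 0, -5, -7, 4, 1], [0, 0, 0, -5, -7, 7, 1], [0, 0, 0, -5, -7, 7, 1]]])

```text
time: 3.32
tool_pos: [543.1, -178.5, 89.9]
tcp_rot: [3.142, 0.0, 3.056]
contact_force: [-0.3, 0.0, 0.1]
grip_width: 0.4
```

Request:
send_rows(targets=[[[0, 0, 0, 0, 0, 2, 1], [0, 0, 0, 0, 0, 3, 1], [0, 0, 0, 0, 0, 4, 1], [0, 0, 0, 0, 0, 5, 1], [0, 0, 0, 0, 0, 5, 1]]])

```text
time: 3.73
tool_pos: [542.9, -178.5, 84.5]
tcp_rot: [3.141, -0.0, 3.056]
contact_force: [0.6, -0.7, -0.8]
grip_width: 0.6
```

```bash
python3 - <<'E'
from h import *
st()
E
```

```text
t 3.73 gauge 1.01 -139.72 z 84.48 rot [ 3.1414e+00 -3.0000e-04  3.0564e+00] F [ 0.57 -0.72 -0.83]
```

Request:
send_rows(targets=[[[0, 0, 0, 0, 2, 1, 1], [0, 0, 0, 0, 2, 2, 1], [0, 0, 0, 0, 2, 3, 1], [0, 0, 0, 0, 2, 3, 1], [0, 0, 0, 0, 2, 3, 1]]])

```text
time: 4.15
tool_pos: [543.4, -176.6, 81.8]
tcp_rot: [3.142, 0.0, 3.056]
contact_force: [0.3, 0.1, 1.8]
grip_width: 0.2
```

```bash
python3 - <<'E'
from h import *
st()
show("side","s5",(100,220,250,400),4)
E
```

```text
t 4.15 gauge 1.26 -137.75 z 81.84 rot [3.1416e+00 4.0000e-04 3.0564e+00] F [0.32 0.08 1.8 ]
```

View pics/s5.png

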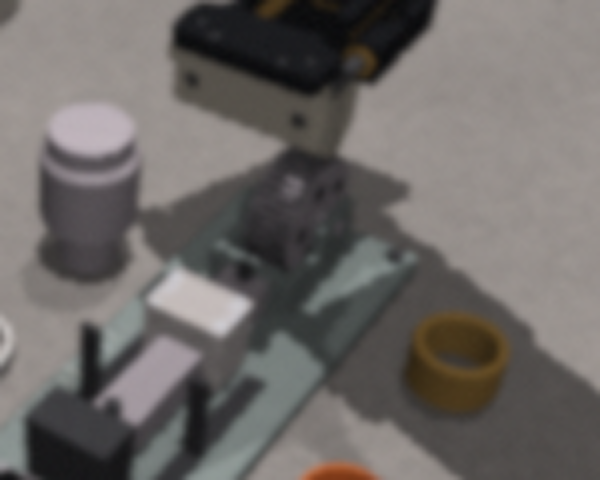

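Request:
send_rows(targets=[[[0, 0, 0, 0, 0, 1.5, 1], [0, 0, 0, 0, 3, 1.5, 1], [0, 0, 0, 0, 6, 1.5, 1], [0, 0, 0, 0, 9, 1.5, 1], [0, 0, 0, 0, 12, 1.5, 1]]])

```text
time: 4.62
tool_pos: [544.5, -164.2, 80.4]
tcp_rot: [3.142, 0.001, 3.056]
contact_force: [-0.7, -0.4, 4.8]
grip_width: 0.5
```

```bash
python3 - <<'E'
from h import *
st()
show("side","s6",(100,220,250,400),4)
show("top","t6",(170,255,210,395),4.2)
E
```

```text
t 4.62 gauge 1.31 -125.37 z 80.41 rot [3.1415e+00 5.0000e-04 3.0564e+00] F [-0.74 -0.37  4.78]
```

View pics/s6.png

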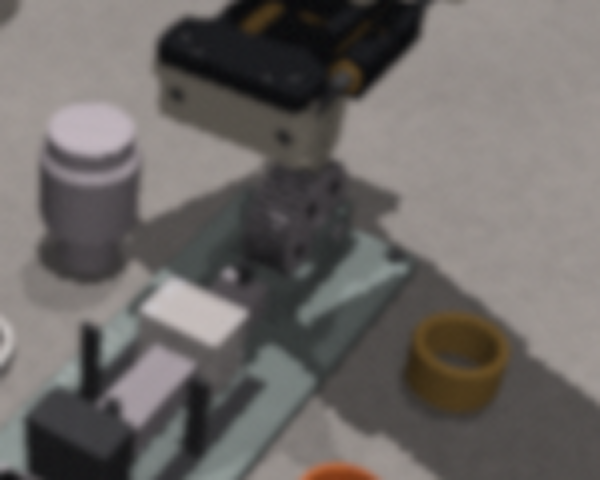

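View pics/t6.png

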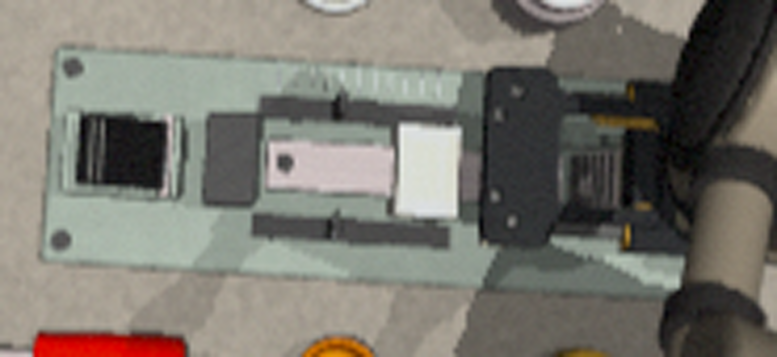

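Request:
send_rows(targets=[[[0, 0, 0, 0, 3, 0, 1], [0, 0, 0, 0, 6, 0, 1], [0, 0, 0, 0, 9, 0, 1], [0, 0, 0, 0, 12, 0, 1], [0, 0, 0, 0, 15, 0, 1]]])

```text
time: 5.13
tool_pos: [545.7, -149.2, 80.1]
tcp_rot: [3.141, 0.0, 3.056]
contact_force: [0.7, -0.3, 2.0]
grip_width: 0.4
```

Request:
send_rows(targets=[[[0, 0, 0, 0, 0, -6, 1], [0, 0, 0, 0, 0, -12, 1], [0, 0, 0, 0, -15, -12, 1], [0, 0, 0, 0, -30, -12, 1], [0, 0, 0, 0, -30, -12, 1]]])

```text
time: 5.55
tool_pos: [542.8, -182.2, 92.4]
tcp_rot: [-3.141, 0.0, 3.055]
contact_force: [-0.4, -0.7, -0.6]
grip_width: -0.3
```

```bash
cat > jf.py <<'E'
from h import *
import sys
st()
n=sys.argv[1]
show("top",n,(185,235,260,340),9)
for c in("top","side"):
    if c=="side": capture(c)
    for l in("jaw_face","mark"):
        for d in place_of(l,c)[:1]:
            P=back(c,d["location"],62);dd=P[:2]-[553.8,-39.2];a=-.085
            print(c,l,round(d["conf"],2),(np.cos(a)*dd[0]+np.sin(a)*dd[1]).round(1),(-np.sin(a)*dd[0]+np.cos(a)*dd[1]).round(1))
E
python3 jf.py t7
```

```text
t 5.55 gauge 1.2 -143.43 z 92.43 rot [-3.1405e+00  5.0000e-04  3.0546e+00] F [-0.36 -0.73 -0.55]
top jaw_face 0.67 0.5 1.3
top mark 0.44 -2.3 28.6
side jaw_face 0.85 1.2 -5.9
side mark 0.56 7.0 17.6
```

View pics/t7.png

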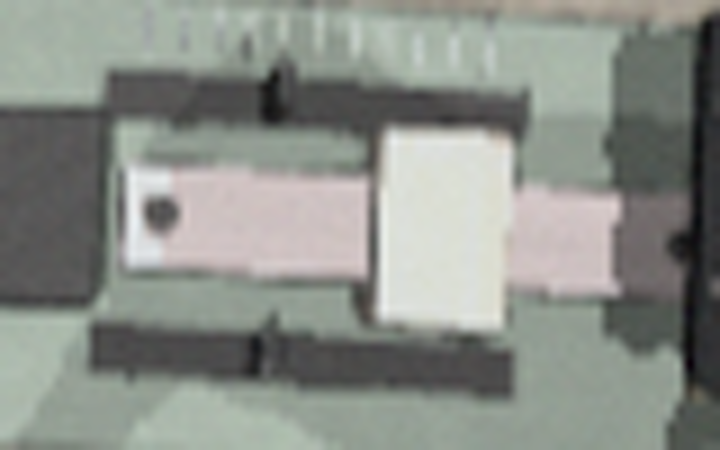

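```bash
cat > ov.py <<'E'
from h import *
import sys
Q=[553.8,-39.2,-.085]
def w(g):
    x,y,a=Q;c,s=np.cos(a),np.sin(a);g=np.array(g,float)
    return np.array([x+c*g[0]-s*g[1],y+s*g[0]+c*g[1],g[2]])
def box(cam,im,r0,c0,s,x0,x1,y0,y1,z0,z1,col):
    V=[w((x,y,z)) for z in(z0,z1) for x,y in((x0,y0),(x1,y0),(x1,y1),(x0,y1))]
    p=((proj(cam,np.array(V))-[c0,r0]+.5)*s).round().astype(int)
    for i in range(4):
        for a,b in((i,(i+1)%4),(4+i,4+(i+1)%4),(i,4+i)): cv2.line(im,tuple(map(int,p[a])),tuple(map(int,p[b])),col,1)
def run(name,py,jy):
    for cam,crop,s in(("top",(185,235,260,340),9),("side",(150,235,255,345),7)):
        r0,r1,c0,c1=crop
        im=cv2.cvtColor(capture(cam),cv2.COLOR_RGB2BGR)[r0:r1,c0:c1]
        im=cv2.resize(im,None,fx=s,fy=s,interpolation=cv2.INTER_CUBIC)
        for x in(30,-30): box(cam,im,r0,c0,s,x-5,x+5,py-2,py+2,12,62,(0,0,255))
        box(cam,im,r0,c0,s,-22,22,jy-30,jy,40,62,(255,0,0))
        box(cam,im,r0,c0,s,-22,22,60,85,12,62,(0,255,0))
        cv2.imwrite(f"pics/{name}_{cam}.png",im)
run(sys.argv[1],float(sys.argv[2]),float(sys.argv[3]))
E
python3 ov.py o1 22 -1
```

```text
(no output)
```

View pics/o1_top.png

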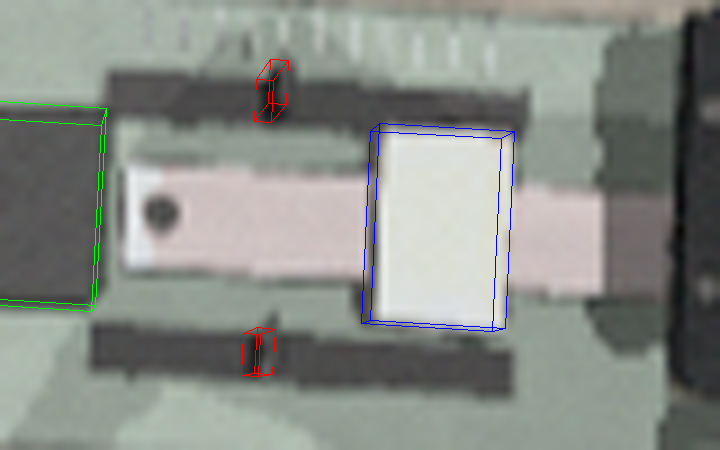

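View pics/o1_side.png

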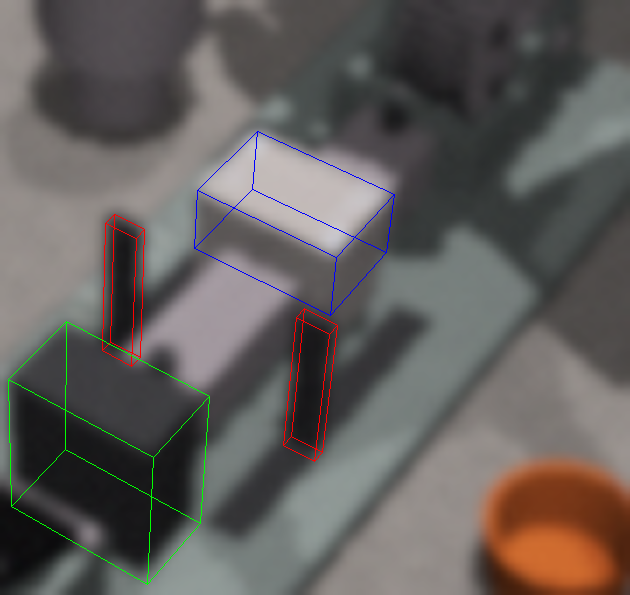

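Request:
send_rows(targets=[[[0, 0, 0, 0, 2, 5, 1], [0, 0, 0, 0, 2, 8, 1], [0, 0, 0, 0, 2, 10, 1], [0, 0, 0, 0, 2, 11, 1], [0, 0, 0, 0, 2, 12, 1]]])

```text
time: 6.37
tool_pos: [543.2, -177.6, 80.2]
tcp_rot: [-3.141, 0.0, 3.057]
contact_force: [-1.6, -0.4, 2.5]
grip_width: 0.4
```

Request:
send_rows(targets=[[[0, 0, 0, 0, 3, 0, 1], [0, 0, 0, 0, 6, 0, 1], [0, 0, 0, 0, 9, 0, 1], [0, 0, 0, 0, 12, 0, 1], [0, 0, 0, 0, 15, 0, 1]]])

```text
time: 6.78
tool_pos: [544.6, -162.2, 80.4]
tcp_rot: [3.142, 0.0, 3.057]
contact_force: [-1.6, -0.8, 4.6]
grip_width: 0.5
```

Request:
send_rows(targets=[[[0, 0, 0, 0, 3, 0, 1], [0, 0, 0, 0, 6, 0, 1], [0, 0, 0, 0, 9, 0, 1], [0, 0, 0, 0, 12, 0, 1], [0, 0, 0, 0, 13, 0, 1]]])

```text
time: 7.2
tool_pos: [545.7, -149.0, 80.1]
tcp_rot: [3.141, 0.0, 3.057]
contact_force: [0.8, -0.1, 3.0]
grip_width: 0.0
```

Request:
send_rows(targets=[[[0, 0, 0, 0, 0, -6, 1], [0, 0, 0, 0, 0, -12, 1], [0, 0, 0, 0, -15, -12, 1], [0, 0, 0, 0, -28, -12, 1], [0, 0, 0, 0, -28, -12, 1]]])

```text
time: 7.62
tool_pos: [543.0, -179.9, 92.5]
tcp_rot: [-3.141, 0.001, 3.055]
contact_force: [0.5, -0.5, 0.1]
grip_width: 0.7
```

```bash
python3 ov.py o2 22 9.5; python3 -c "
from h import *
st()"
```

```text
t 7.72 gauge 0.84 -139.31 z 92.06 rot [ 3.1412e+00 -5.0000e-04  3.0547e+00] F [ 1.09  0.18 -0.03]
```

View pics/o2_top.png

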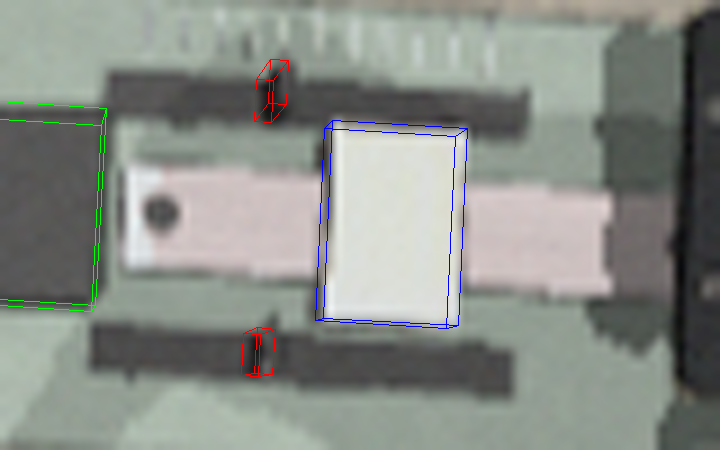

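View pics/o2_side.png

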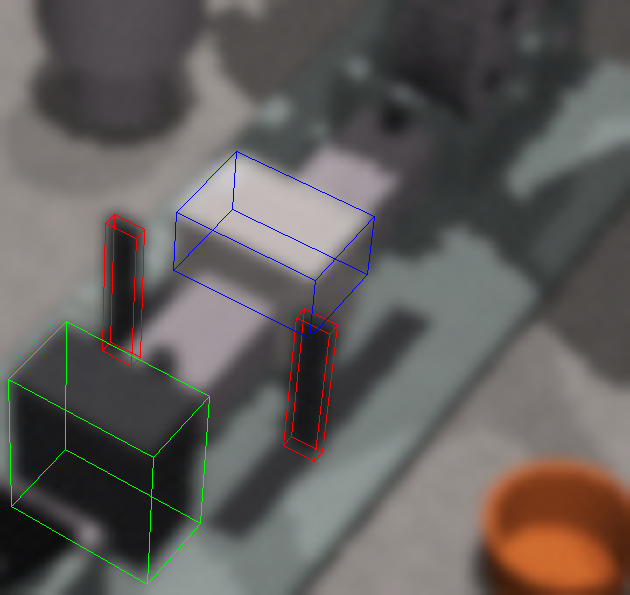

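Request:
send_rows(targets=[[[0, 0, 0, 0, 0, 5, 1], [0, 0, 0, 0, 0, 8, 1], [0, 0, 0, 0, 0, 10, 1], [0, 0, 0, 0, 0, 11, 1], [0, 0, 0, 0, 0, 12, 1]]])

```text
time: 8.13
tool_pos: [543.1, -177.3, 80.2]
tcp_rot: [3.142, -0.0, 3.057]
contact_force: [-1.5, -0.6, 3.0]
grip_width: 0.6
```

Request:
send_rows(targets=[[[0, 0, 0, 0, 3, 0, 1], [0, 0, 0, 0, 6, 0, 1], [0, 0, 0, 0, 9, 0, 1], [0, 0, 0, 0, 12, 0, 1], [0, 0, 0, 0, 15, 0, 1]]])

```text
time: 8.55
tool_pos: [544.5, -162.1, 80.4]
tcp_rot: [3.141, 0.0, 3.057]
contact_force: [-0.9, -0.4, 4.2]
grip_width: 0.5
```

Request:
send_rows(targets=[[[0, 0, 0, 0, 3, 0, 1], [0, 0, 0, 0, 6, 0, 1], [0, 0, 0, 0, 9, 0, 1], [0, 0, 0, 0, 10, 0, 1], [0, 0, 0, 0, 10, 0, 1]]])

```text
time: 8.97
tool_pos: [545.4, -152.0, 80.1]
tcp_rot: [3.141, 0.0, 3.057]
contact_force: [0.3, 1.9, 2.7]
grip_width: 0.6
```

Request:
send_rows(targets=[[[0, 0, 0, 0, 0, -6, 1], [0, 0, 0, 0, 0, -12, 1], [0, 0, 0, 0, -15, -12, 1], [0, 0, 0, 0, -25, -12, 1], [0, 0, 0, 0, -25, -12, 1]]])

```text
time: 9.38
tool_pos: [543.1, -179.6, 92.5]
tcp_rot: [-3.141, 0.001, 3.055]
contact_force: [0.1, -0.2, 0.8]
grip_width: 0.2
```

```bash
python3 ov.py o3 22 19; python3 -c "
from h import *
st()"
```

```text
t 9.48 gauge 0.92 -139.13 z 92.08 rot [ 3.1412e+00 -3.0000e-04  3.0549e+00] F [-0.56  1.14 -0.4 ]
```

View pics/o3_top.png

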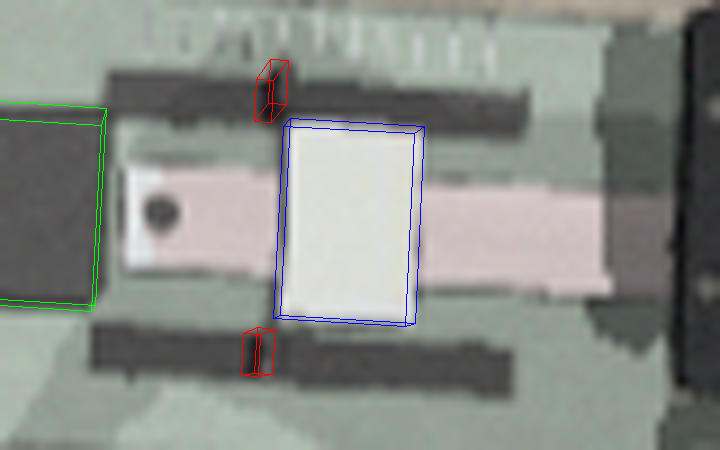

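View pics/o3_side.png

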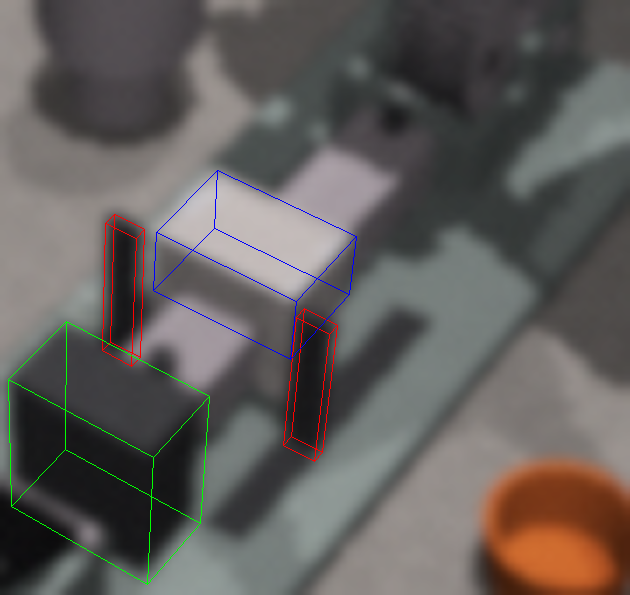

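```bash
python3 - <<'E'
import sys; sys.argv=["x","tmp","22","19"]
from ov import *
a=cv2.cvtColor(capture("top"),cv2.COLOR_RGB2BGR)
b=cv2.cvtColor(capture("side"),cv2.COLOR_RGB2BGR)
def panel(im,cam,crop,s,pys):
    r0,r1,c0,c1=crop;out=[]
    for py in pys:
        k=cv2.resize(im[r0:r1,c0:c1],None,fx=s,fy=s,interpolation=cv2.INTER_CUBIC)
        k=cv2.convertScaleAbs(k,alpha=1.5)
        if py:
            for x in(30,-30): box(cam,k,r0,c0,s,x-5,x+5,py-2,py+2,12,62,(0,0,255))
        out.append(k)
    return np.hstack(out)
p=panel(a,"top",(188,230,280,297),11,[0,21,22,23]); print(p.shape)
cv2.imwrite("pics/p_top.png",p)
p=panel(b,"side",(178,220,267,306),10,[0,22]); print(p.shape)
cv2.imwrite("pics/p_side.png",p)
E
```

```text
(462, 748, 3)
(420, 780, 3)
```

View pics/p_top.png

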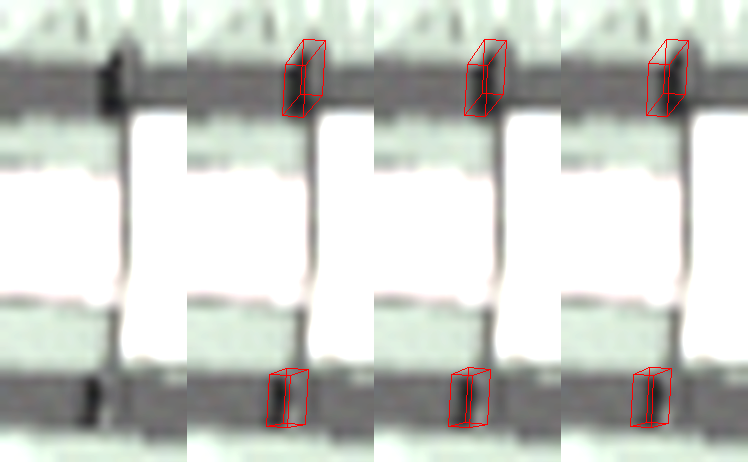

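View pics/p_side.png

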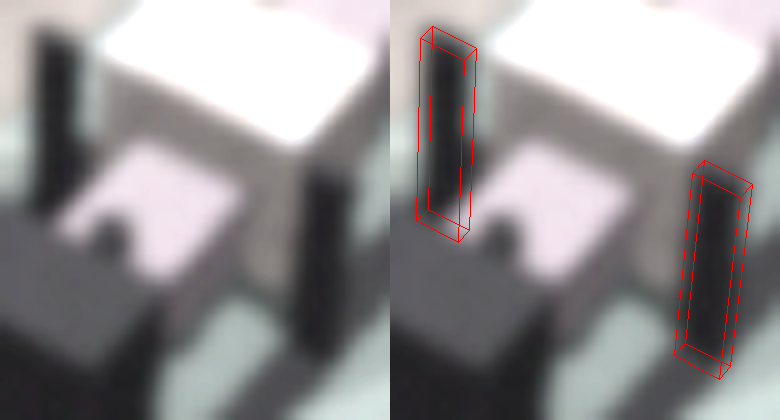

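```bash
cat > meas.py <<'E'
from h import *
a0=-.085
def g(P): d=P[:2]-[553.8,-39.2];return np.array([np.cos(a0)*d[0]+np.sin(a0)*d[1],-np.sin(a0)*d[0]+np.cos(a0)*d[1]])
def w(x,y,z): c,s=np.cos(a0),np.sin(a0);return np.array([553.8+c*x-s*y,-39.2+s*x+c*y,z])
def prof(im,cam,x,z,ys):
    p=proj(cam,np.array([w(x,y,z) for y in ys])).astype(np.float32)
    return cv2.remap(im,p[:,0].reshape(1,-1),p[:,1].reshape(1,-1),cv2.INTER_LINEAR)[0]
ys=np.arange(-5,45,.25)
def go():
  for cam in("top","side"):
    im=cv2.cvtColor(capture(cam),cv2.COLOR_RGB2GRAY).astype(np.float32)
    e=[]
    for x in(-15,-10,-5,0,5,10,15):
        v=prof(im,cam,x,62,ys); d=cv2.GaussianBlur(np.gradient(v).reshape(1,-1),(9,1),0)[0]
        m=(ys>10)&(ys<30); i=np.argmin(np.where(m,d,9)); 
        k=slice(max(i-6,0),i+7); wt=np.clip(-d[k],0,None); e.append((ys[k]*wt).sum()/wt.sum())
    print(cam,"jaw",np.round(e,1),np.mean(e).round(2))
    if cam=="top":
      for x in(30,-30):
        r=[]
        for z in(22,30,37,45,52):
            v=prof(im,cam,x,z,ys);m=(ys>14)&(ys<34);b=np.median(v[m]);wt=np.where(m,np.clip(b-12-v,0,None),0)
            r.append((ys*wt).sum()/max(wt.sum(),1e-6)-2)
        print("post x",x,np.round(r,2),"by z 22..52 (use 37)")
go()
E
python3 meas.py
```

```text
top jaw [19.2 17.7 17.8 18.1 18.3 18.6 18.9] 18.4
post x 30 [18.86 19.48 20.   20.58 20.94] by z 22..52 (use 37)
post x -30 [19.26 19.76 20.25 20.76 21.24] by z 22..52 (use 37)
side jaw [20.  20.3 19.5 19.7 19.9 20.4 20.6] 20.07
```

```bash
python3 - <<'E'
from meas import *
m=camera_model("side")["world_to_cam"];C=-m[:3,:3].T@m[:3,3];print("cam gauge",g(C),C[2])
im=cv2.cvtColor(capture("side"),cv2.COLOR_RGB2GRAY).astype(np.float32)
# render-based fit: mask of dark pixels around each post, compare with silhouette of +y face / full box
for x,(r0,r1,c0,c1) in((30,(178,202,266,280)),(-30,(192,218,290,306))):
    print(im[r0:r1:2,c0:c1].astype(int))
    best=[]
    for mode in("face","box"):
      for py in np.arange(17,26,.25):
        S=8;out=np.full(((r1-r0)*S,(c1-c0)*S),0,np.uint8)
        yy=(py+2,) if mode=="face" else (py-2,py+2)
        V=np.array([w(x+dx,y,z) for y in yy for dx in(-5,5) for z in(12,62)])
        p=(proj("side",V)-[c0,r0]+.5)*S
        cv2.fillConvexPoly(out,cv2.convexHull(p.astype(np.int32)),255)
        k=cv2.resize(cv2.GaussianBlur(out,(0,0),.6*S),(c1-c0,r1-r0),interpolation=cv2.INTER_AREA)
        A=k.ravel().astype(float);B=-im[r0:r1,c0:c1].ravel()
        rows=slice(0,(r1-r0)*2//3*(c1-c0))
        best.append((np.corrcoef(A[rows],B[rows])[0,1],mode,py))
    for mode in("face","box"):
        print(x,max(b for b in best if b[1]==mode))
E
```

```text
top jaw [19.1 17.7 17.8 18.1 18.3 18.6 18.9] 18.38
post x 30 [19.06 19.72 20.18 20.68 20.97] by z 22..52 (use 37)
post x -30 [19.29 19.78 20.25 20.75 21.21] by z 22..52 (use 37)
side jaw [20.3 20.3 20.  20.  19.9 19.3 19.4] 19.88
cam gauge [-233.84235348  420.28141766] 521.6521535264916
[[136 136 136 138 140 142 144 146 148 151 149 145 142 144]
 [142 142 140 131 116 107 113 124 136 141 141 143 152 168]
 [146 144 137 118  84  54  50  62  83 112 141 158 171 181]
 [147 144 138 116  75  39  27  32  55  93 117 124 130 144]
 [147 145 137 114  72  36  25  30  59 100 120 110  96  94]
 [142 140 132 111  71  38  27  33  59  97 113 104  90  87]
 [143 143 139 115  73  38  26  35  61  90 103  98  89  85]
 [149 152 146 120  76  37  25  28  41  57  75  86  93 104]
 [140 134 125 103  66  35  25  26  31  46  69  97 123 143]
 [116 115 108  86  54  31  25  30  46  76 111 139 152 157]
 [ 72  74  72  57  39  31  38  65 100 129 141 142 142 145]
 [ 63  61  62  61  57  59  77 107 128 124  99  77  75  96]]
30 (np.float64(0.8863168690222255), 'face', np.float64(19.25))
30 (np.float64(0.8877315936783662), 'box
[... 319 characters left out ...]
  42  27  26  29  46  78 104 103  90]
 [ 70  77  84  86  83  76  56  35  25  25  29  45  62  69  65  58]
 [ 67  73  82  88  87  76  52  32  25  25  30  41  50  53  52  54]
 [ 60  62  67  74  76  65  43  29  23  24  29  37  47  52  53  56]
 [ 96  91  79  70  59  49  35  26  25  25  29  40  48  53  58  76]
 [120 119 114 101  79  58  36  24  24  27  32  44  56  71  89 107]
 [122 122 118 108  89  63  42  31  27  28  40  62  89 109 119 124]
 [121 114  98  79  62  53  50  46  46  54  74  98 116 123 126 130]
 [103  83  64  55  52  52  53  58  69  89 112 124 131 135 141 143]]
-30 (np.float64(0.8019354540589424), 'face', np.float64(20.5))
-30 (np.float64(0.8069874905857579), 'box', np.float64(22.75))
```

```bash
python3 - <<'E'
from plant import *; import cv2,numpy as np
im=cv2.cvtColor(capture("top"),cv2.COLOR_RGB2GRAY).astype(int)
print("col",np.arange(282,300))
for r in list(range(190,199))+[200,204,208,212,216,219]+list(range(220,229)): print(r,im[r,282:300])
from h import *
a0=-.085
def w(x,y,z): c,s=np.cos(a0),np.sin(a0);return np.array([553.8+c*x-s*y,-39.2+s*x+c*y,z])
for x,y,z in((30,23,12),(30,23,62),(30,19,62),(-30,23,12),(-30,23,62),(-30,19,62),(22,19,62),(0,19,62),(-22,19,62),(22,19,12)):print(x,y,z,proj("top",w(x,y,z))[0].round(2))
E
```

```text
col [282 283 284 285 286 287 288 289 290 291 292 293 294 295 296 297 298 299]
190 [161 146 132 147 144 109 163 152 152 140 149 148 152 170 149 167 177 196]
191 [148 148 149 150 146 120 149 147 140 112 129 148 148 153 146 153 167 180]
192 [137 140 140 140 141 145 150 147  93  91  94 148 147 152 147 152 152 150]
193 [ 98 110 114 110 111 115 123 114  37  79  81 127 125 128 125 125 126 126]
194 [77 76 73 75 73 78 75 37 33 72 70 85 75 75 77 74 79 79]
195 [74 75 73 73 75 74 71 36 33 74 67 78 75 76 74 73 73 77]
196 [74 72 76 74 74 78 74 32 30 58 67 75 76 77 74 75 76 74]
197 [73 76 75 77 76 73 72 32 26 44 64 70 74 76 77 76 72 78]
198 [102 102 102  88  97  93  86  56  47  64 135 155 160 159 159 153 126 127]
200 [148 148 150 149 151 153 154 150 129  96 217 221 221 220 220 220 219 218]
204 [197 199 197 197 199 193 173 171 166 102 222 220 221 221 220 221 220 219]
208 [197 198 195 197 200 199 198 196 190 103 220 219 221 220 220 221 221 220]
212 [198 198 196 197 197 199 197 196 180 128 220 221 219 219 221 218 223 220]
216 [153 156 153 142 141 142 138 125  94 181 221 221 220 221 220 220 219 221]
21
[... 258 characters left out ...]
67  48  85  77  67  78  79  81 110 111 115 119 129]
223 [75 80 78 77 76 59 30 62 73 63 78 78 78 79 78 73 78 76]
224 [78 76 74 77 71 57 30 68 79 63 77 77 75 73 76 80 74 75]
225 [75 72 74 76 75 54 32 93 80 64 77 77 78 76 77 77 78 75]
226 [94 81 75 76 76 52 44 97 76 76 77 77 74 76 75 75 75 80]
227 [132 124 118 119 119 117 113 110 112 106 102  78  75  79  76  78  75  75]
228 [164 152 153 153 159 154 155 154 154 143 142 120 121 119 118 118 120 119]
30 23 12 [288.27 195.65]
30 23 62 [289.9  193.53]
30 19 62 [291.89 193.64]
-30 23 12 [286.83 223.88]
-30 23 62 [288.38 223.42]
-30 19 62 [290.38 223.54]
22 19 62 [291.69 197.61]
0 19 62 [291.14 208.54]
-22 19 62 [290.59 219.53]
22 19 12 [289.96 199.5 ]
```

Request:
send_rows(targets=[[[0, 0, 0, 0, 11, 0, 1], [0, 0, 0, 0, 11, 3, 1], [0, 0, 0, 0, 11, 6, 1], [0, 0, 0, 0, 11, 8, 1], [0, 0, 0, 0, 11, 10, 1]]])

```text
time: 10.4
tool_pos: [544.1, -166.5, 82.1]
tcp_rot: [3.141, 0.0, 3.057]
contact_force: [-0.7, 0.8, 2.7]
grip_width: 0.2
```

Request:
send_rows(targets=[[[0, 0, 0, 0, 0, 2, 1], [0, 0, 0, 0, 1.2, 2, 1], [0, 0, 0, 0, 2.5, 2, 1], [0, 0, 0, 0, 3.7, 2, 1], [0, 0, 0, 0, 4.8, 2, 1]]])

```text
time: 10.82
tool_pos: [544.5, -161.8, 80.4]
tcp_rot: [-3.141, 0.0, 3.056]
contact_force: [-1.2, -0.2, 3.9]
grip_width: 0.6
```

Request:
send_rows(targets=[[[0, 0, 0, 0, 0, 0, 1], [0, 0, 0, 0, 0, 0, 1], [0, 0, 0, 0, 0, -5, 1], [0, 0, 0, 0, 0, -12, 1], [0, 0, 0, 0, 0, -25, 1]]])

```text
time: 11.23
tool_pos: [543.7, -161.4, 104.5]
tcp_rot: [3.14, -0.003, 3.056]
contact_force: [-0.2, 0.6, 0.4]
grip_width: 0.5
```

```bash
python3 - <<'E'
from h import *
st()
im=cv2.cvtColor(capture("top"),cv2.COLOR_RGB2GRAY).astype(int)
print("col",np.arange(284,298))
for r in (192,193,194,195,196,198,200,202,204,206,208,210,212,214,216,219,222,223,224,225,226): print(r,im[r,284:298])
E
python3 meas.py; python3 ov.py o4 20.3 20.3
```

```text
t 11.23 gauge 0.27 -122.63 z 104.48 rot [ 3.1404e+00 -2.8000e-03  3.0563e+00] F [-0.22  0.6   0.42]
col [284 285 286 287 288 289 290 291 292 293 294 295 296 297]
192 [140 144 140 142 150 161 106  97 102 172 171 169 175 174]
193 [112 110 110 109 124 113  39  78  85 145 142 142 146 149]
194 [71 76 75 78 69 33 33 74 69 81 78 75 88 91]
195 [74 74 73 74 70 37 29 76 70 75 76 76 73 78]
196 [74 73 72 76 75 35 29 64 64 78 74 75 75 74]
198 [101  84  95  95  88  56  51 115 155 159 160 161 160 154]
200 [148 149 152 150 151 143  83 177 220 218 219 221 220 220]
202 [149 151 151 149 153 147  86 183 220 222 220 220 221 222]
204 [196 200 194 180 174 167 140 219 219 220 220 219 221 219]
206 [193 198 195 195 195 189 134 222 220 220 222 219 220 220]
208 [195 198 198 192 195 188 104 220 222 220 219 219 220 218]
210 [198 197 195 195 196 188 119 220 220 221 221 220 221 220]
212 [197 195 198 197 197 190 103 219 219 221 219 220 220 221]
214 [179 183 181 181 201 194 108 221 222 220 220 221 219 219]
216 [151 140 140 140 136 100 142 220 221 218 218 217 220 220]
219 [151 152 151 150 147  80 157 201 206 209 218 221 221 219]
222 [ 78  77  79  70  47  85  74  68  75  81  83 113 113 111]
223 [77 76 77 61 28 68 75 64 77 73 78 77 77 74]
224 [76 76 73 59 25 72 73 63 78 77 74 75 76 78]
225 [74 76 75 54 36 95 80 66 76 75 76 75 73 71]
226 [75 76 74 53 46 97 77 72 77 70 73 77 75 73]
top jaw [19.7 19.6 19.8 20.1 20.4 20.6 20.8] 20.14
post x 30 [19.07 19.68 20.08 20.54 20.82] by z 22..52 (use 37)
post x -30 [19.23 19.74 20.22 20.73 21.21] by z 22..52 (use 37)
side jaw [22.  21.9 21.5 21.8 22.  21.7 21.5] 21.79
```

View pics/o4_top.png

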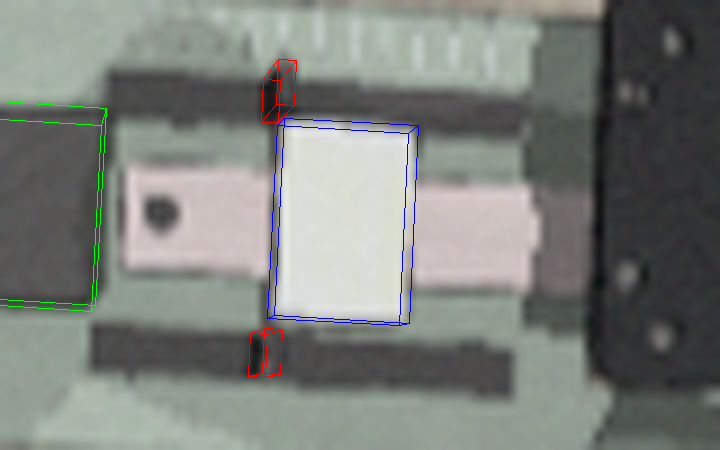

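View pics/o4_side.png

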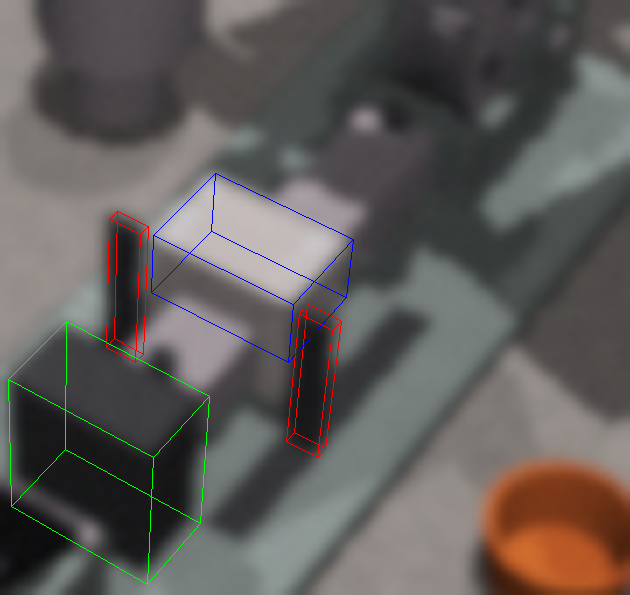

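Request:
send_rows(targets=[[[0, 0, 0, 0, 0, -15, 1], [0, 0, 0, 0, 25, -25, 1], [0, 0, 0, 0, 60, -25, 1], [0, 0, 0, 0, 95, -25, 1], [0, 0, 0, 0, 130, -25, 1]]])

```text
time: 11.9
tool_pos: [555.1, -31.1, 129.7]
tcp_rot: [3.141, -0.001, 3.055]
contact_force: [0.1, 0.0, 0.2]
grip_width: 0.4
```

Request:
send_rows(targets=[[[0, 0, 0, 0, 35, 0, 1], [0, 0, 0, 0, 70, 0, 1], [0, 0, 0, 0, 105, 0, 1], [0, 0, 0, 0, 130, 0, 1], [0, 0, 0, 0, 130, 0, 1]]])

```text
time: 12.32
tool_pos: [566.1, 101.9, 129.4]
tcp_rot: [3.14, -0.001, 3.061]
contact_force: [-0.5, -0.4, 0.4]
grip_width: 0.6
```

```bash
python3 - <<'E'
from h import *
st()
show("side","s8",(120,270,210,360),4)
E
```

```text
t 12.32 gauge 0.25 141.6 z 129.4 rot [ 3.1401e+00 -1.2000e-03  3.0608e+00] F [-0.52 -0.36  0.36]
```

View pics/s8.png

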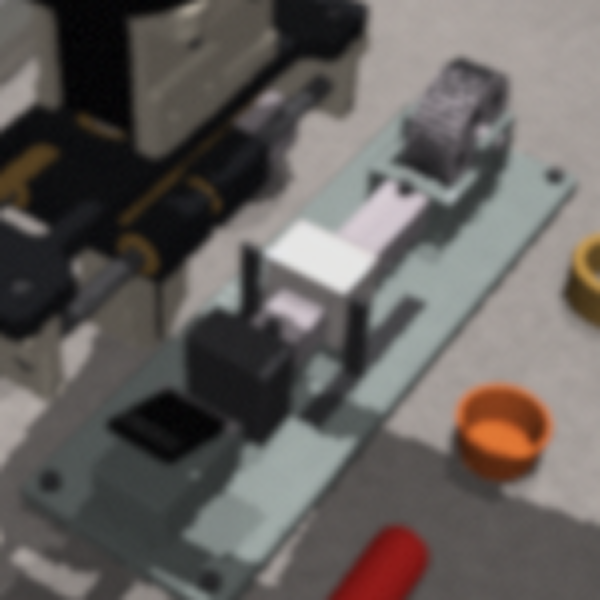

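Request:
send_rows(targets=[[[0, 0, 0, 0, -1, 25, 1], [0, 0, 0, 0, -1, 45, 1], [0, 0, 0, 0, -1, 60, 1], [0, 0, 0, 0, -1, 64, 1], [0, 0, 0, 0, -1, 67, 1]]])

```text
time: 12.78
tool_pos: [565.8, 95.1, 62.3]
tcp_rot: [-3.141, -0.002, 3.055]
contact_force: [-0.9, -0.9, 1.4]
grip_width: 1.0
```

Request:
send_rows(targets=[[[0, 0, 0, 0, 0, 3, 1], [0, 0, 0, 0, 0, 6, 1], [0, 0, 0, 0, 0, 9, 1], [0, 0, 0, 0, 0, 12, 1], [0, 0, 0, 0, 0, 13.5, 1]]])

```text
time: 13.2
tool_pos: [567.1, 96.3, 50.0]
tcp_rot: [3.141, 0.002, 3.056]
contact_force: [0.4, 1.4, 2.3]
grip_width: 0.0
```

Request:
send_rows(targets=[[[0, 0, 0, 0, 0, 1, 1], [0, 0, 0, 0, 0, 1.5, 1], [0, 0, 0, 0, 0, 1.5, 1], [0, 0, 0, 0, 0, 1.5, 1]]])

```text
time: 13.53
tool_pos: [566.6, 96.2, 48.3]
tcp_rot: [-3.142, 0.0, 3.057]
contact_force: [1.4, -0.3, 1.6]
grip_width: 0.3
```

```bash
python3 - <<'E'
from h import *
st()
E
```

```text
t 13.53 gauge 1.26 136.03 z 48.27 rot [-3.1416e+00  2.0000e-04  3.0565e+00] F [ 1.36 -0.27  1.61]
```

Not yet firmly bottomed; press a little more.

Request:
send_rows(targets=[[[0, 0, 0, 0, 0, 0.7, 1], [0, 0, 0, 0, 0, 1.4, 1], [0, 0, 0, 0, 0, 1.4, 1], [0, 0, 0, 0, 0, 1.4, 1]]])

```text
time: 13.87
tool_pos: [566.7, 96.2, 48.0]
tcp_rot: [3.141, 0.001, 3.056]
contact_force: [-2.1, 0.2, 10.3]
grip_width: 0.7
```

Request:
send_rows(targets=[[[0, 0, 0, 0, 0, 0, 1], [0, 0, 0, 0, 0, -10, 1], [0, 0, 0, 0, 0, -35, 1], [0, 0, 0, 0, 0, -70, 1], [0, 0, 0, 0, 0, -105, 1]]])

```text
time: 14.28
tool_pos: [565.4, 96.1, 152.4]
tcp_rot: [-3.141, -0.003, 3.056]
contact_force: [1.1, 0.0, -0.1]
grip_width: -0.1
```

Request:
send_rows(targets=[[[0, 0, 0, 20, 20, -25, 1], [0, 0, 0, 40, 40, -50, 1], [0, 0, 0, 60, 60, -70, 1], [0, 0, 0, 80, 80, -70, 1], [0, 0, 0, 80, 80, -70, 1]]])

```text
time: 14.7
tool_pos: [490.9, 185.8, 223.7]
tcp_rot: [3.14, 0.001, 3.06]
contact_force: [0.9, 0.1, -1.5]
grip_width: 0.3
```

```bash
python3 meas.py; python3 ov.py o5 20.3 20.3; python3 - <<'E'
from h import *
st(); show("side","s9",(100,300,180,380),3); show("top","t9",None,1.5)
im=cv2.cvtColor(capture("top"),cv2.COLOR_RGB2GRAY).astype(int)
for r in (193,195,200,204,208,212,216,224,225): print(r,im[r,284:298])
E
```

```text
top jaw [19.7 19.6 19.8 20.1 20.4 20.7 20.8] 20.14
post x 30 [19.19 19.84 20.23 20.69 20.94] by z 22..52 (use 37)
post x -30 [19.47 19.97 20.43 20.92 21.37] by z 22..52 (use 37)
side jaw [22.  22.2 22.2 21.5 15.1 11.9 14.4] 18.48
t 14.9 gauge -78.61 215.52 z 221.53 rot [-3.1411e+00 -6.0000e-04  3.0562e+00] F [-0.13 -1.28 -0.55]
193 [124 125 128 127 138 127  41  87  92 143 140 141 143 142]
195 [71 71 70 71 70 34 32 84 82 84 87 88 86 84]
200 [159 160 161 163 162 153  83 174 216 216 213 214 216 216]
204 [215 216 216 210 166 164 133 216 218 215 214 214 216 216]
208 [213 218 215 214 189 184 104 215 216 216 216 217 215 217]
212 [216 214 215 215 192 185 101 215 214 215 214 215 213 216]
216 [149 137 134 135 134  97 139 217 214 217 215 216 214 217]
224 [73 68 74 56 31 75 77 68 84 86 83 87 83 85]
225 [71 69 73 53 38 99 79 77 88 84 82 84 88 86]
```

View pics/s9.png

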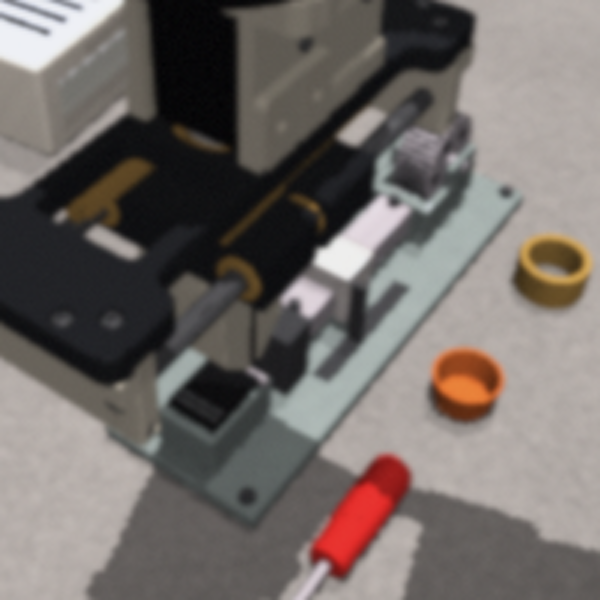

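View pics/t9.png

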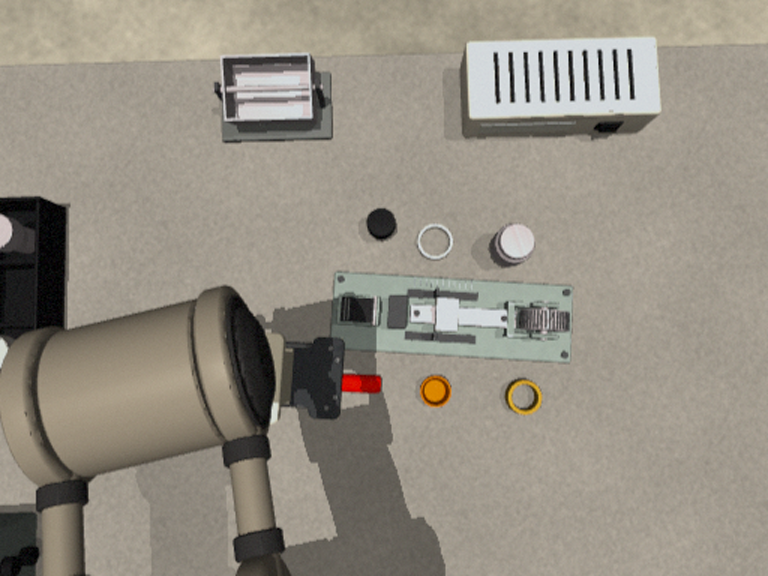

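The side picture shows the paddle lying flat on its block at about (210, 400). In the top picture the jaw edge is still level with the posts and every bystander is where it was. The arm is clear of everything, so I am handing in.

```bash
python3 -c "
from plant import *
print(close_job())"
```

```text
the job is handed in; nothing more can be done
None
```

I closed the jaw level with the gauge-mark posts, pressed the lock paddle flat, moved clear and handed the job in at about 15 s. No verdict was reported.

- **Jaw:** I used three strokes of 25 to 30 mm on the wheel and a final 4.8 mm nudge. The vertical force readings were at most about 5 N. In the last top-view check the jaw face was at gauge y of about 20.1 mm and the posts at about 20.3 mm. The difference is below what the camera can resolve (about 0.7 mm).
- **Paddle:** I pressed until the fingertip stopped at z = 48.0 mm with about 10 N, which is the height given for the flat position. The picture shows it lying flat.
- **Bystanders:** All of them looked unmoved in the last top picture, apart from the screwdriver's shaft, which the arm hid. I did not measure their positions.
- **Checks that disagreed:** The side camera was less certain about the jaw. Before the paddle press it put the jaw near 21.8 mm, with the posts at roughly 20 to 22 mm. After the press its reading was spoiled because the gripper blocked the view. I relied on the top camera.

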